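Fit the slicing disc and snap its cap home

ROBOT

A 6-joint arm with a two-finger parallel gripper is mounted at the origin on the work surface. World frame = base frame: x ahead of the robot, y to its left, z up, the work surface at z = 0. Lengths are in mm, angles in rad, forces in N, time in s.
With the tool pointing down it reaches from about 350 to 975 mm from the base axis. Payload 7.1 kg.
Tool frame: the origin (TCP) lies at the very end of the fingers, on their centre line; the grasp point (between the pads) lies 19 mm behind it; x points along the fingers, z is the direction in which the jaws open and shut, and the axes are right-handed (so a half turn about x gives the same grasp; the last joint's range is limited). The gripper opens to 88 mm and grips with 3 to 60 N. Pads are 20 mm wide; open, the fingers measure 115 mm over their backs; the gripper's body (75 mm by 178 mm) begins 61 mm behind the grasp point.
Start: joints at [-1.303, 0.423, 1.63, -0, 1.089, -0.019], TCP at [176.821, -599.449, 222.675] pointing down, gripper open.
Joint ranges: [-3, 3], [-0.9, 2.11], [0.09, 2.58], [-1.31, 4.45], [0.11, 2.69], [-2.54, 2.54]. Speed limits (rad/s): [2.39, 2.39, 3.01, 3.14, 3.14, 3.14].

INTERFACE

Orientations are given as a rotation vector (axis times angle).
In Python, from workcell import * gives the robot as it stands.
- The arm moves only by the shell command python3 -m crank 'ROWS'. ROWS is JSON, a list of rows, each a list of 3 entries, a list of its own where there are three numbers: the shift along the tool's x, y, z in cm, then the turn, a rotation vector about the tool's x, y, z in degrees, then the finger opening in cm, from 0 to 8.78. In form: [[[dx, dy, dz], [rx, ry, rz], claw], ...]. A call has 1 to 5 rows; each row shifts and turns the commanded pose from where the row before left it, along the tool's axes as they then stand; what a row does not reach is not made up. A row lasts 1/8 s, in which the tool goes at most 62.5 mm and 10.7 degrees, less where a joint would pass 70% of its speed; a pose out of reach is approached as far as the arm can. A call with a gripper value outside its range is refused whole. The fingers move at their own pace and stop on an object; the grip force is fixed at half the most. Time passes only in rows, so rows that do not move let the fingers close. It gives the time, the measured TCP pose, the force and the opening at its end, in the units of the state.
- get_obs(): the state, without advancing time (a new reading comes with each control period).
- get_image(name): name is "scene" or "top" or "wrist"; returns a dict with "pixels" (420x560x3 uint8, red, green, blue), "mtx" (3x3 intrinsics, pixels), "D" ([k1, k2, p1, p2, k3] as OpenCV has them; the pictures are not rectified), "view" (4x4, takes a point from world to camera coordinates). Camera axes: x right, y down, z forward; pixel columns grow to the right and rows downward; lengths in mm; the calibration is good to about 2 mm. A picture is of the moment at which its call begins. There is no depth.
- close_job(): hands the job in, once; it reports no verdict.
The state is a dict: "t": time; "qpos": joint angles; "qvel": joint speeds; "joint_torque": joint torques, N m; "ee_pos": TCP position; "orientation": TCP orientation; "ft_force": force on the tool from outside, world axes, zero at the start; "moment": the same for the moment, N m; "width": finger opening in mm.
Only numpy, scipy, OpenCV 4.12 (cv2) and the standard library are available. Lean on these libraries where they do the work, as an engineer would, in place of code of your own. Each camera call takes 0.05 s, during which the arm holds its last target.

TASK

Put the slicing disc on the slicer: lower it by its hub hole over the upright post until it lies flat on the machine's deck and let go of it, then take the black cap and press it straight down onto the stud on top of the post until it clicks over the catch and is fully home on the disc's hub. Do not stop at the click and do not let go: finish while still holding the cap and pressing it down firmly, without shifting or tipping anything else on the table.

Things in the scene. Friction and masses are not known exactly. Their poses are not given: they have to be found in the camera images.
- disc_hub (a point): Slicing disc: flat steel disc 124 mm wide, 4 mm thick, about 0.2 kg, with a white round hub in its middle (44 mm wide, top 35 mm above the disc's underside) and a round hole 33 mm wide right through. Starts flat on the table, hub up, left or right of the machine. Point: on its axis, halfway up the hub, 17.5 mm above the underside; z up. Grip the hub's outside from above, fingertips above the disc's face.
- cap_center (a point): Snap cap: black plastic cap with fine ribs, 42 mm wide, 44 mm tall, flat closed top, mouth down, about 0.06 kg. Starts on the table on the side of the machine away from the disc. Point: on its axis, 22 mm above its lower edge; z up. Mouth 24 mm wide at the lip (lowest 4 mm), 29 mm above the lip, 21 mm deep.
- post_foot (a point): Foot of the post of the vegetable slicer, a fixed metal machine about 200 x 160 mm with a flat deck 80 mm above the table. Point: on the post's axis at deck height, where the disc's underside comes to rest; z up. The steel post is 29 mm thick up to 27 mm above this point and tapers to 21 mm at 33 mm. Seated, the hub's top is 35 mm above this point.
- stud_catch (a point): Catch of the stud on the post, on the axis, 43 mm above post_foot. The stud is 20 mm thick and ends 52 mm above post_foot; four sprung brass balls here stand 3.8 mm out of it; the hub passes them freely. Pressing the cap, resistance starts with its lower edge 46 mm above post_foot, peaks at about 9 N, clicks at 41 mm; it then drops to rest on the hub, its middle 57 mm above post_foot.
- bottle_a: white squeeze bottle, 56 mm wide, 180 mm tall, at the far left; bystander. Origin at the middle of its underside.
- bottle_b: white squeeze bottle, 56 mm wide, 180 mm tall, at the far right; bystander. Origin at the middle of its underside.
- saucepan: small copper saucepan, 90 mm wide, 60 mm tall, with a handle reaching 130 mm from its middle along its own +x; bystander. Origin at the middle of its underside.
- ramekin: white ceramic bowl, 70 mm wide, 40 mm tall, near the robot on the left; bystander. Origin at the middle of its underside.
- mould: steel ring mould open at both ends, 60 mm wide, 40 mm tall, near the robot on the right (not the disc, not the cap); bystander. Origin at the middle of its underside.
- spice: glass jar with a flat steel lid, 48 mm wide, 85 mm tall, far right; bystander. Origin at the middle of its underside.
Things that resemble listed ones, but are neither listed nor needed, are in the scene too. What is meant by the part that bears disc_hub is not pink, and is the smaller of those in its own colour.

How it is judged:
By the outcome, as a careful person would: the job done as asked, in the order asked, and still so for the second after the job is handed in, while the arm keeps its last pose, push and grip.
It also fails if it takes over 72 s, if anything falls off the work surface, if the arm or the gripper's body presses on something with over 40 N, if the wrist force passes 120 N, or if a joint passes its speed limit or range.

## Working session

There is one attempt and no reset: what is moved stays moved. The work goes in short steps, Python scripts to look and compute and a shell command to move; the robot and the scene stay as the last step left them, time stands still between calls to the robot, and variables do not carry over. Pictures are saved under pics/ and viewed, and the job is handed in when it is done.

```bash
ls; mkdir -p pics; python3 - <<'E'
from workcell import *
import cv2
o=get_obs();print(o)
for n in("scene","top","wrist"):
    d=get_image(n);cv2.imwrite(f"pics/{n}0.png",d["pixels"][:,:,::-1]);print(n,d["mtx"].tolist(),d["D"],d["view"].round(3).tolist())
E
```

```text
pics
{'t': 0.0, 'qpos': array([-1.30300240e+00,  4.23855246e-01,  1.63070836e+00,  2.39161547e-06,
        1.08859810e+00, -1.90113287e-02]), 'qvel': array([ 0.00028009, -0.0003557 ,  0.00055407,  0.00159858, -0.00219925,
       -0.00169927]), 'joint_torque': array([-7.61442861e-04, -5.44627941e+01, -2.73668665e+01,  6.44491310e-02,
        2.28048133e-02, -1.00868326e-04]), 'ee_pos': array([ 176.6731794 , -598.91374982,  221.88549581]), 'orientation': array([ 0.99635554,  1.33260346, -0.99475126]), 'ft_force': array([0.21026877, 0.3544854 , 0.06805321]), 'moment': array([-0.02289523,  0.0199841 ,  0.01565035]), 'width': 87.94032079423997}
scene [[384.34735224116196, 0.0, 277.40205935567707], [0.0, 384.34735224116196, 210.71097027281454], [0.0, 0.0, 1.0]] [-0.03906012  0.          0.          0.          0.        ] [[0.355, 0.935, 0.01, -193.809], [0.773, -0.288, -0.565, -314.788], [-0.525, 0.208, -0.825, 1510.115], [0.0, 0.0, 0.0, 1.0]]
top [[448.18927083923904, 0.0, 280.75939562055225], [0.0, 448.18927083923904, 212.1933889511198], [0.0, 0.0, 1.0]] [-0.03231686  0.          0.          0.          0.        ] [[-0.015, -1.0, 0.019, 18.951], [-0.998, 0.014, -0.055, 456.013], [0.055, -0.02, -0.998, 1187.891], [0.0, 0.0, 0.0, 1.0]]
wrist [[333.315160591811, 0.0, 278.88865036493644], [0.0, 333.315160591811, 208.78471133084017], [0.0, 0.0, 1.0]] [-0.07542517  0.          0.          0.          0.        ] [[0.283, -0.959, -0.001, -625.663], [-0.915, -0.27, 0.299, -34.875], [-0.287, -0.083, -0.954, 393.048], [0.0, 0.0, 0.0, 1.0]]
```

View pics/scene0.png

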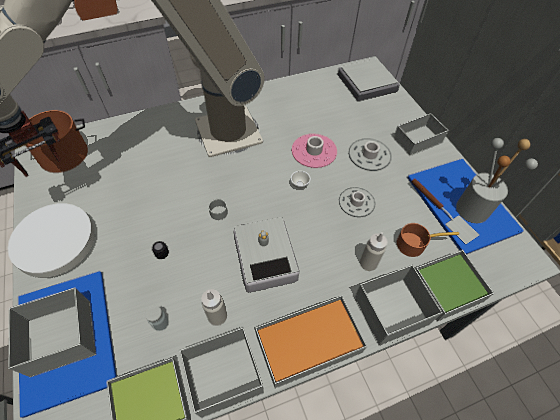

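View pics/top0.png

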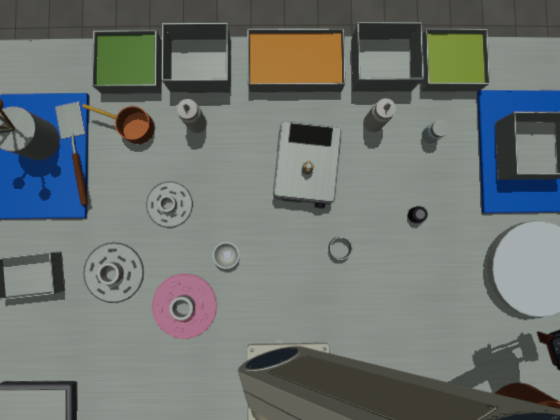

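View pics/wrist0.png

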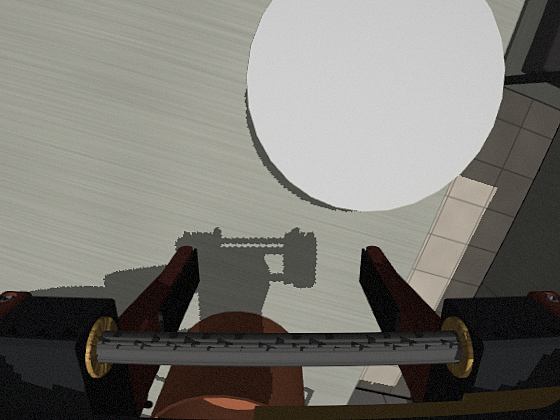

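The scene shows three discs: in the top view, the small steel one is at about (168,204), a larger steel one at (110,272) and a pink one at (182,307). The target is the small steel one. The cap is at about (418,214) and the post at (308,168). Next I'll zoom in and measure.

```bash
cat > h.py <<'E'
from workcell import *
import cv2, numpy as np
from scipy.spatial.transform import Rotation as R
def ray(d,uv):
    p=cv2.undistortPoints(np.array([[uv]],float),d["mtx"],np.array(d["D"]))[0,0]
    V=np.array(d["view"]);Rm=V[:3,:3];c=-Rm.T@V[:3,3]
    v=Rm.T@np.array([p[0],p[1],1]);return c,v
def onz(d,uv,z):
    c,v=ray(d,uv);return c+v*(z-c[2])/v[2]
def proj(d,P):
    V=np.array(d["view"]);r,_=cv2.Rodrigues(V[:3,:3])
    return cv2.projectPoints(np.array(P,float).reshape(-1,1,3),r,V[:3,3],d["mtx"],np.array(d["D"]))[0][:,0]
def tri(rs):
    A=np.zeros((3,3));b=np.zeros(3)
    for c,v in rs:
        v=v/np.linalg.norm(v);M=np.eye(3)-np.outer(v,v);A+=M;b+=M@c
    return np.linalg.solve(A,b)
E
python3 - <<'E'
from h import *
for n,cs in(("top",[(168,204),(308,168),(418,214)]),("scene",[(357,200),(264,240),(160,250)])):
    d=get_image(n);im=d["pixels"][:,:,::-1]
    t=[cv2.resize(im[y-30:y+30,x-22:x+22] if 0 else im[y-32:y+32,x-32:x+32],(260,260),interpolation=cv2.INTER_CUBIC) for x,y in cs]
    cv2.imwrite(f"pics/z_{n}.png",np.hstack(t))
E
```

```text
(no output)
```

View pics/z_top.png

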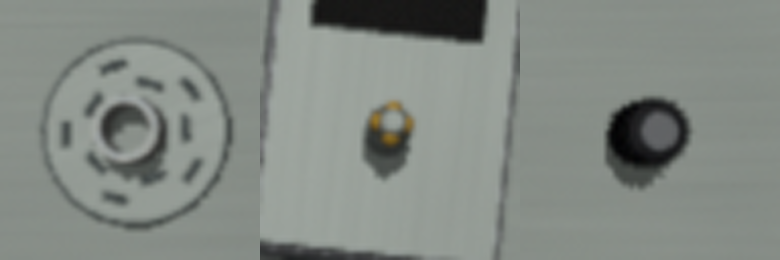

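View pics/z_scene.png

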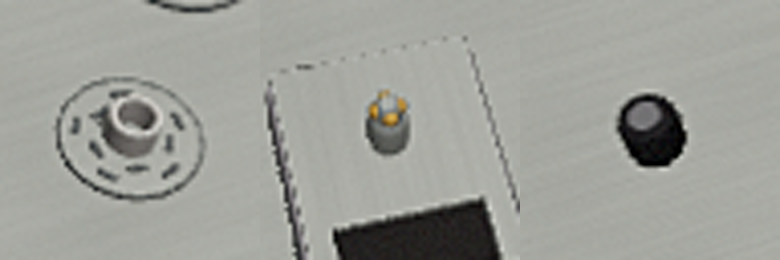

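```bash
python3 - <<'E'
from h import *
T=get_image("top");S=get_image("scene")
f=lambda c,z:(c[0]-32+(z[0]+.5)/4.0625-.5,c[1]-32+(z[1]+.5)/4.0625-.5)
for nm,ct,zt,cs,zs,h in(("hubtop",(168,204),(129,128),(357,200),(135,116),35),("stud",(308,168),(132,121),(264,240),(130,103),132),("balls",(308,168),(131,124),(264,240),(128,108),123),("cap",(418,214),(139,131),(160,250),(123,115),44)):
    a=f(ct,zt);b=f(cs,zs)
    print(nm,np.round(a,1),onz(T,a,h).round(1),onz(S,b,h).round(1),tri([ray(T,a),ray(S,b)]).round(1))
print("disc outline",onz(T,f((168,204),(136,133)),4).round(1))
o=get_obs();M=R.from_rotvec(o["orientation"]).as_matrix();print(M.round(3),o["t"])
E
```

```text
hubtop [167.4 203.1] [482.9 310.   35. ] [485.6 312.1  35. ] [483.7 312.   32.3]
stud [308.1 165.4] [562.6 -53.3 132. ] [566.3 -51.2 132. ] [563.7 -52.  128.4]
balls [307.9 166.1] [562.2 -53.4 123. ] [564.5 -52.2 123. ] [562.9 -52.7 120.6]
cap [419.8 213.9] [ 445.1 -352.7   44. ] [ 446.8 -352.3   44. ] [ 445.3 -352.9   42. ]
disc outline [481.9 312.6   4. ]
[[-0.     0.959  0.283]
 [ 0.     0.283 -0.959]
 [-1.    -0.    -0.   ]] 0.35
```

```bash
python3 -m crank '[[[0,6,0],[-5.6,0,0],8.78],[[0,6,0],[-5.6,0,0],8.78],[[0,6,0],[-5.6,0,0],8.78],[[0,6,0],[-5.6,0,0],8.78],[[0,6,0],[-5.6,0,0],8.78]]'
```

```text
t: 0.98
ee_pos: [441.8, -460.6, 222.7]
orientation: [0.619, 1.48, -0.619]
ft_force: [-0.3, -0.9, -0.4]
width: 87.7
```

```bash
python3 -m crank '[[[0,6,-0.6],[-5.6,0,0],8.78],[[0,6,-0.6],[-5.6,0,0],8.78],[[0,6,-0.6],[-5.6,0,0],8.78],[[0,6,-0.6],[-5.6,0,0],8.78],[[0,6,-0.6],[-5.6,0,0],8.78]]'; python3 -m crank '[[[0,6,-0.6],[-5.6,0,0],8.78],[[0,6,-0.6],[-5.6,0,0],8.78],[[0,6,-0.6],[-5.6,0,0],8.78],[[0,6,-0.6],[-5.6,0,0],8.78],[[0,6,-0.6],[-5.6,0,0],8.78]]'
cat > st.py <<'E'
from h import *
import sys
o=get_obs();M=R.from_rotvec(o["orientation"]).as_matrix()
print("t",o["t"],"pos",o["ee_pos"].round(1),"F",o["ft_force"].round(1),"w",round(o["width"],1),"\n",M.round(4).tolist(),"q",o["qpos"].round(2))
if len(sys.argv)>1:
    tgt=np.array([float(a) for a in sys.argv[1:4]])
    print("tool shift cm",(M.T@(tgt-o["ee_pos"])/10).round(2))
E
python3 st.py 483.5 311.5 120
```

```text
t: 1.6
ee_pos: [584.2, -197.8, 222.8]
orientation: [0.238, 1.557, -0.238]
ft_force: [-0.8, -0.7, -0.1]
width: 87.9
t: 2.22
ee_pos: [586.6, 101.0, 222.8]
orientation: [-0.145, 1.565, 0.146]
ft_force: [0.0, -0.1, 0.6]
width: 88.2
t 2.225 pos [586.6 101.  222.8] F [ 0.  -0.1  0.6] w 88.2 
 [[0.0006, -0.1842, 0.9829], [0.0001, 0.9829, 0.1842], [-1.0, 0.0, 0.0006]] q [ 0.15  0.38  1.7   0.    1.06 -0.03]
tool shift cm [10.28 22.59 -6.27]
```

```bash
python3 -m crank '[[[0,5.6,-1.6],[-4,0,0],8.78],[[0,5.6,-1.6],[-4,0,0],8.78],[[1,5.6,-1],[-4,0,0],8.78],[[2,4.0,1],[0,0,0],8.78],[[0,0,0],[0,0,0],8.78]]'
python3 - <<'E'
from h import *
d=get_image("wrist");cv2.imwrite("pics/w1.png",d["pixels"][:,:,::-1]);print(d["view"].round(3).tolist())
print(proj(d,[[483.5,311.5,35]]))
E
python3 st.py 483.5 311.5 120
```

```text
t: 2.85
ee_pos: [496.7, 294.1, 191.4]
orientation: [-0.31, 1.55, 0.31]
ft_force: [-0.0, -0.5, -1.2]
width: 87.3
[[0.923, 0.385, -0.001, -572.703], [0.368, -0.88, 0.3, 47.664], [0.114, -0.277, -0.954, 386.787], [0.0, 0.0, 0.0, 1.0]]
[[272.07129476 169.14238085]]
t 2.9 pos [497.4 292.9 192.1] F [-0.3 -1.   0.1] w 87.9 
 [[-0.001, -0.3839, 0.9234], [-0.0008, 0.9234, 0.3839], [-1.0, -0.0004, -0.0013]] q [ 0.51  0.39  1.76 -0.    0.99  0.12]
tool shift cm [ 7.21  2.25 -0.57]
```

View pics/w1.png

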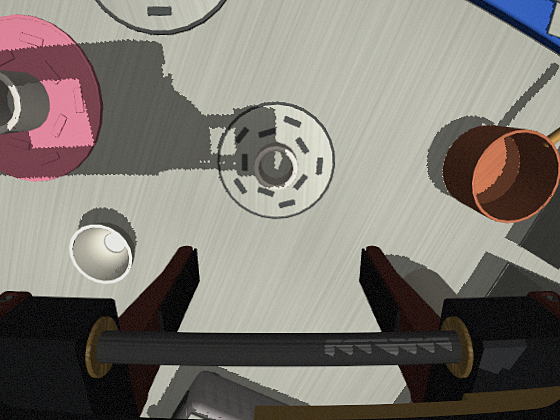

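```bash
python3 - <<'E'
from h import *
d=get_image("wrist");im=d["pixels"][120-20:230,215:340,::-1]
cv2.imwrite("pics/w1z.png",cv2.resize(im,None,fx=4.6,fy=4.6,interpolation=cv2.INTER_CUBIC))
print(onz(d,(276.5,160.5),4),onz(d,(276.5,167),35))
E
```

```text
[486.89246084 314.8780568    4.        ] [487.60393105 313.75923054  35.        ]
```

View pics/w1z.png

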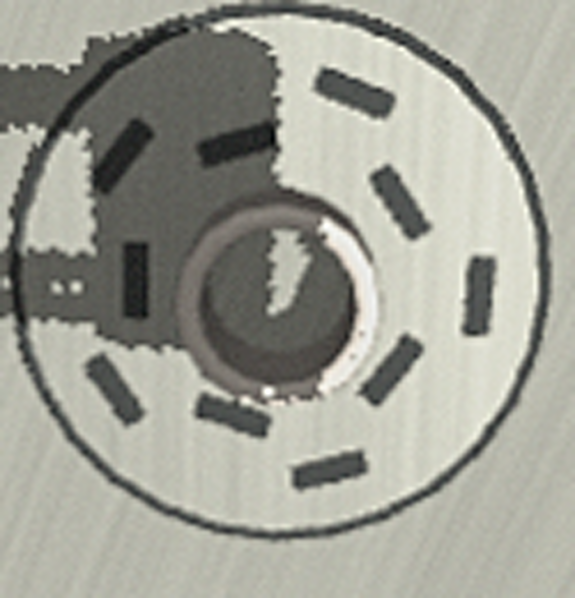

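```bash
python3 - <<'E'
from h import *
d=get_image("wrist")
print(onz(d,(275.8,158.8),4),onz(d,(275.3,165.3),35))
E
python3 st.py 485.5 314.5 100
```

```text
[486.32892642 315.48725944   4.        ] [486.68335571 314.05641382  35.        ]
t 3.0 pos [498.4 291.6 192.9] F [-0.3  0.2  0.9] w 87.5 
 [[0.0002, -0.3815, 0.9244], [-0.0002, 0.9244, 0.3815], [-1.0, -0.0003, 0.0001]] q [ 0.51  0.39  1.76 -0.    0.99  0.12]
tool shift cm [ 9.29  2.61 -0.32]
```

```bash
python3 -m crank '[[[3,0.9,-0.1],[0,0,0],8.78],[[3,0.9,-0.1],[0,0,0],8.78],[[3.3,0.8,-0.1],[0,0,0],8.78],[[0,0,0],[0,0,0],8.78]]'
python3 - <<'E'
from h import *
d=get_image("wrist");cv2.imwrite("pics/w2.png",d["pixels"][:,:,::-1])
E
python3 st.py 486 314.5 6
```

```text
t: 3.5
ee_pos: [484.6, 313.3, 98.2]
orientation: [-0.308, 1.553, 0.305]
ft_force: [0.2, -0.5, 0.0]
width: 87.5
t 3.55 pos [485.7 313.9  99.7] F [-0.7  0.3  1. ] w 87.9 
 [[-0.0011, -0.3806, 0.9248], [-0.0009, 0.9248, 0.3806], [-1.0, -0.0004, -0.0013]] q [ 0.55  0.52  1.81 -0.    0.81  0.16]
tool shift cm [9.37 0.05 0.06]
```

View pics/w2.png

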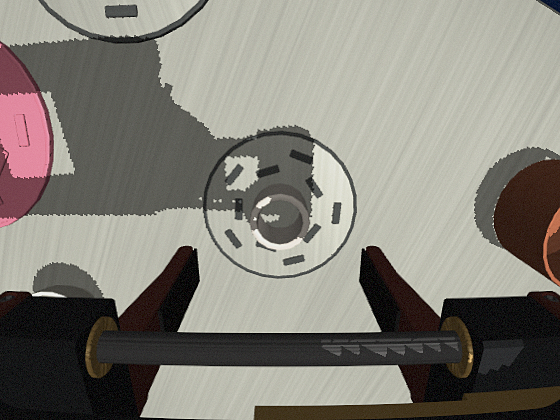

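```bash
python3 - <<'E'
from h import *
d=get_image("wrist")
im=d["pixels"][125:285,195:365,::-1]
cv2.imwrite("pics/w2z.png",cv2.resize(im,None,fx=3.5,fy=3.5,interpolation=cv2.INTER_CUBIC))
print(onz(d,(280,204.5),4),onz(d,(279.8,222),35),get_obs()["ee_pos"])
E
```

```text
[486.3857245 318.028459    4.       ] [487.66841454 314.32702234  35.        ] [486.45432051 314.43015391 100.66384744]
```

View pics/w2z.png

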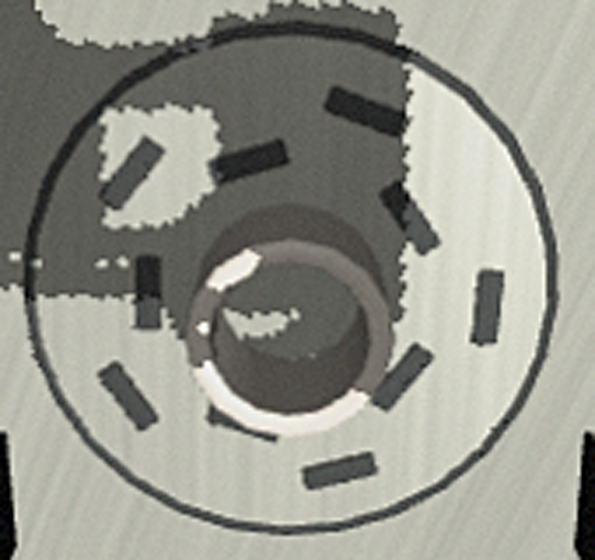

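```bash
python3 -m crank '[[[4,0.05,0],[0,0,0],8.78],[[4,0.05,0],[0,0,0],8.78],[[1.3,0,0],[0,0,0],8.78],[[0,0,0],[0,0,0],8.78]]'
python3 - <<'E'
from h import *
d=get_image("wrist");cv2.imwrite("pics/w3.png",d["pixels"][:,:,::-1])
E
python3 st.py
```

```text
t: 4.1
ee_pos: [485.7, 315.9, 7.3]
orientation: [-0.307, 1.549, 0.307]
ft_force: [-0.5, -0.0, -0.8]
width: 87.9
t 4.15 pos [486.2 316.3   8. ] F [ 0.6 -0.   0.3] w 87.7 
 [[0.0015, -0.3813, 0.9245], [0.0009, 0.9245, 0.3813], [-1.0, 0.0003, 0.0017]] q [ 0.56  0.67  1.83 -0.    0.64  0.17]
```

View pics/w3.png

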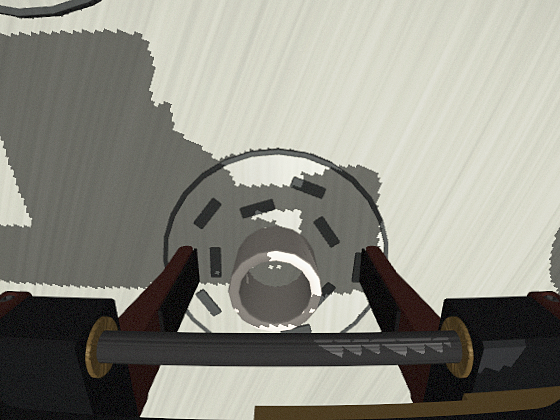

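```bash
python3 - <<'E'
from h import *
d=get_image("wrist");o=get_obs()
P=onz(d,(275.5,288),35);print(P,(R.from_rotvec(o["orientation"]).as_matrix().T@(P-o["ee_pos"])).round(2))
E
```

```text
[485.86607229 316.20297549  35.        ] [-26.65  -0.11  -0.48]
```

Centred. Closing.

```bash
python3 -m crank '[[[0,0,0],[0,0,0],3.5],[[0,0,0],[0,0,0],3.5],[[0,0,0],[0,0,0],3.5],[[0,0,0],[0,0,0],3.5],[[0,0,0],[0,0,0],3.5]]'; python3 st.py
```

```text
t: 4.82
ee_pos: [484.8, 315.9, 6.6]
orientation: [-0.307, 1.55, 0.307]
ft_force: [0.1, -0.3, 2.8]
width: 42.8
t 4.825 pos [484.8 315.9   6.6] F [ 0.1 -0.3  2.8] w 42.8 
 [[-0.0006, -0.3816, 0.9243], [-0.0003, 0.9243, 0.3816], [-1.0, -0.0001, -0.0007]] q [0.56 0.68 1.83 0.   0.64 0.17]
```

```bash
python3 -m crank '[[[-3,0,0],[0,0,0],3.5],[[-5,0,0],[0,0,0],3.5],[[-5,0,0],[0,0,0],3.5],[[-4,0,0],[0,0,0],3.5]]'; python3 st.py 564 -52 176; python3 - <<'E'
from h import *
d=get_image("wrist");cv2.imwrite("pics/w4.png",d["pixels"][:,:,::-1])
E
```

```text
t: 5.32
ee_pos: [485.0, 316.0, 178.4]
orientation: [-0.307, 1.548, 0.307]
ft_force: [1.1, 0.2, -2.6]
width: 42.5
t 5.325 pos [485.  316.  178.4] F [ 1.1  0.2 -2.6] w 42.5 
 [[0.0004, -0.3817, 0.9243], [0.0002, 0.9243, 0.3817], [-1.0, 0.0001, 0.0005]] q [ 0.56  0.41  1.77 -0.    0.96  0.17]
tool shift cm [  0.23 -37.03  -6.75]
```

View pics/w4.png

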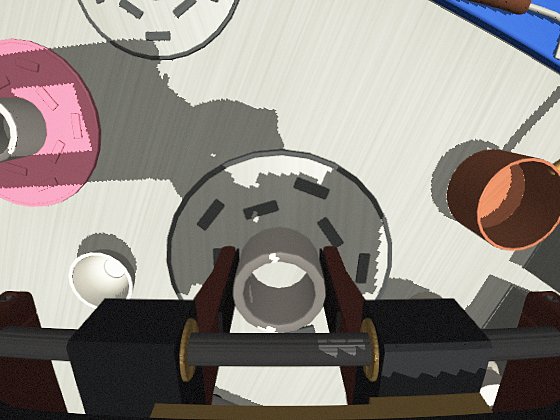

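```bash
python3 -m crank '[[[0,-5.4,0],[3.5,0,0],3.5],[[0,-5.4,0],[3.5,0,0],3.5],[[0,-5.4,0],[3.5,0,0],3.5],[[0,-5.4,0],[3.5,0,0],3.5],[[0,-5.4,0],[3.5,0,0],3.5]]'; python3 -m crank '[[[0,-5.4,0],[3.5,0,0],3.5],[[0,-5.4,0],[3.5,0,0],3.5],[[0,-5.4,0],[3.5,0,0],3.5],[[0,-4,0],[3.5,0,0],3.5]]'; python3 st.py 564 -170 180
```

```text
t: 6.0
ee_pos: [556.6, 55.0, 175.9]
orientation: [-0.066, 1.571, 0.066]
ft_force: [1.1, -0.2, -2.1]
width: 42.9
t: 6.5
ee_pos: [556.2, -146.9, 175.8]
orientation: [0.127, 1.568, -0.127]
ft_force: [0.2, -0.3, -2.4]
width: 42.6
t 6.5 pos [ 556.2 -146.9  175.8] F [ 0.2 -0.3 -2.4] w 42.6 
 [[-0.001, 0.1607, 0.987], [0.0002, 0.987, -0.1607], [-1.0, 0.0, -0.001]] q [-0.28  0.41  1.78 -0.    0.96 -0.12]
tool shift cm [-0.42 -2.15  1.14]
```

```bash
python3 -m crank '[[[0,-0.5,0],[0,0,0],3.5],[[0,0,0],[0,0,0],3.5]]'; python3 st.py; python3 - <<'E'
from h import *
for n in("wrist","top"):
    d=get_image(n);cv2.imwrite(f"pics/{n}5.png",d["pixels"][:,:,::-1])
E
```

```text
t: 6.75
ee_pos: [555.6, -149.6, 176.0]
orientation: [0.125, 1.568, -0.124]
ft_force: [0.7, 0.2, -2.6]
width: 42.8
t 6.75 pos [ 555.6 -149.6  176. ] F [ 0.7  0.2 -2.6] w 42.8 
 [[-0.001, 0.1579, 0.9875], [0.0006, 0.9875, -0.1579], [-1.0, 0.0004, -0.0011]] q [-0.28  0.41  1.78  0.    0.96 -0.13]
```

View pics/wrist5.png

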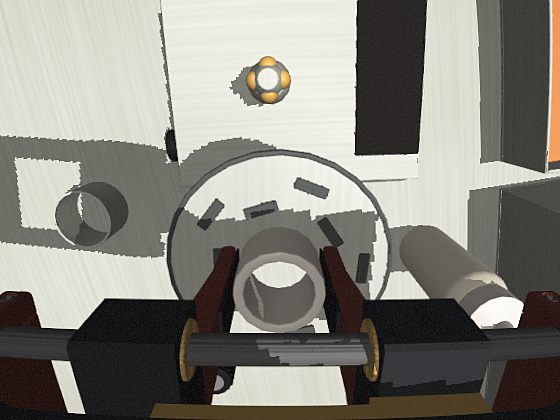

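```bash
python3 - <<'E'
from h import *
im=cv2.imread("pics/wrist5.png")
a=cv2.resize(im[48:108,238:298],(480,480),interpolation=cv2.INTER_CUBIC)
b=cv2.resize(im[220:340,220:340],(480,480)) 
cv2.imwrite("pics/z5.png",cv2.resize(np.hstack([a,b]),(800,400)))
E
```

```text
(no output)
```

View pics/z5.png

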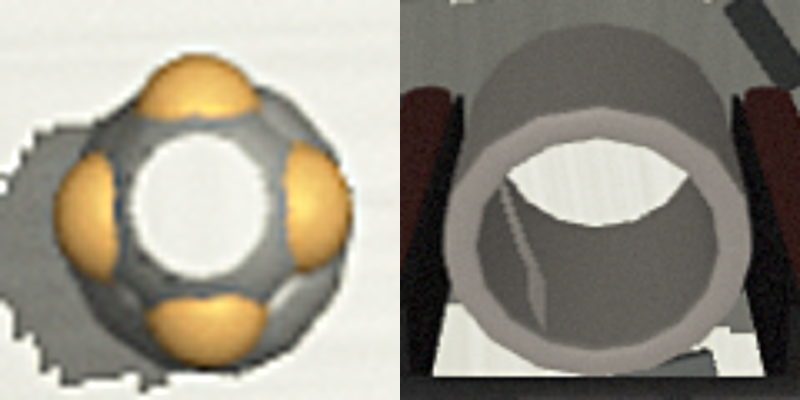

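```bash
python3 - <<'E'
from h import *
d=get_image("wrist");o=get_obs();M=R.from_rotvec(o["orientation"]).as_matrix();p=o["ee_pos"]
def fit(c,r,z,n=40):  # projected circle's bounding centre
    t=np.linspace(0,2*np.pi,n);q=proj(d,np.c_[c[0]+r*np.cos(t),c[1]+r*np.sin(t),np.full(n,z)]);return (q.max(0)+q.min(0))/2
S=onz(d,(267.6,78.3),132);B=onz(d,(268.1,79.2),123)
H=onz(d,(278.9,292.1),p[2]+28.3)
b=fit(H,22,p[2]+28.3)
H2=onz(d,np.array([278.9,292.1])*2-b,p[2]+28.3)
print(p,S,B,H,H2)
for P in(S,B,H2):print((M.T@(P-p)).round(2))
print((M.T@(S-H2)).round(2))
E
```

```text
[ 556.02971779 -148.52803974  176.41889498] [566.52403305 -52.0065582  132.        ] [566.55835089 -51.87262775 123.        ] [ 557.8180689  -149.316729    204.71889498] [ 557.65092846 -150.4167628   204.71889498]
[44.45 96.96 -4.66]
[53.45 97.1  -4.64]
[-28.3   -1.6    1.88]
[72.75 98.57 -6.54]
```

```bash
python3 - <<'E'
from h import *
im=cv2.imread("pics/top5.png")
cv2.imwrite("pics/z6.png",cv2.resize(im[100:280,230:430],None,fx=3.3,fy=3.3,interpolation=cv2.INTER_CUBIC))
d=get_image("scene");cv2.imwrite("pics/scene5.png",d["pixels"][130:300,120:340,::-1].repeat(3,0).repeat(3,1))
E
```

```text
(no output)
```

View pics/z6.png

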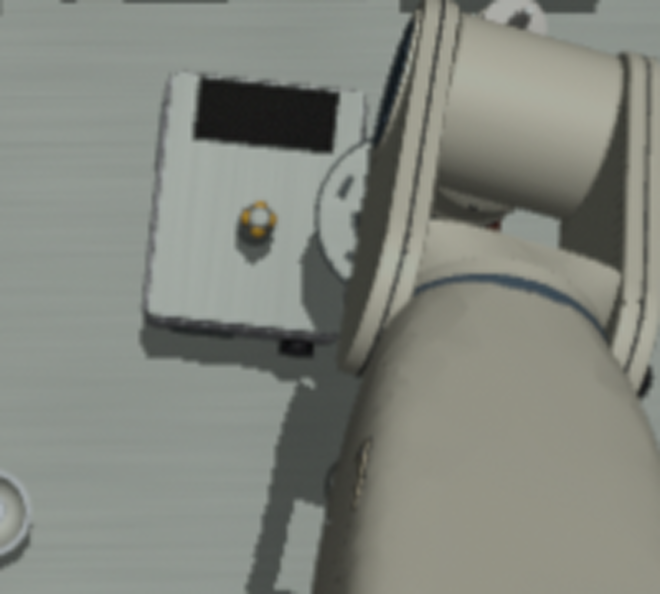

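View pics/scene5.png

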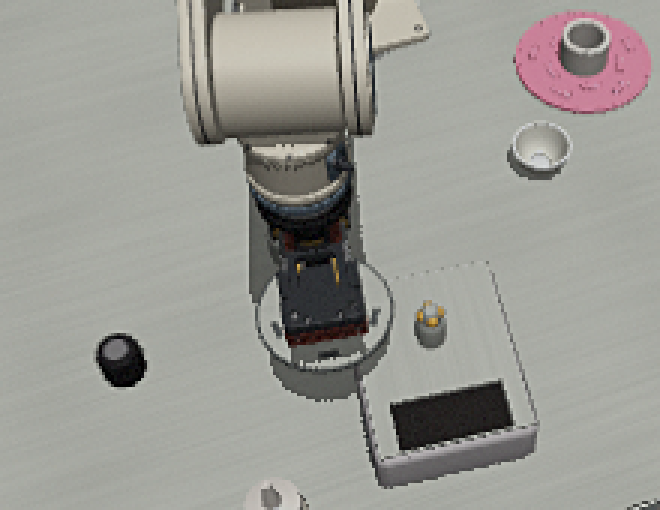

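```bash
python3 - <<'E'
from h import *
im=cv2.imread("pics/wrist5.png")
cv2.imwrite("pics/z7.png",cv2.resize(im[130:330,150:410],None,fx=3,fy=3,interpolation=cv2.INTER_CUBIC))
E
```

```text
(no output)
```

View pics/z7.png

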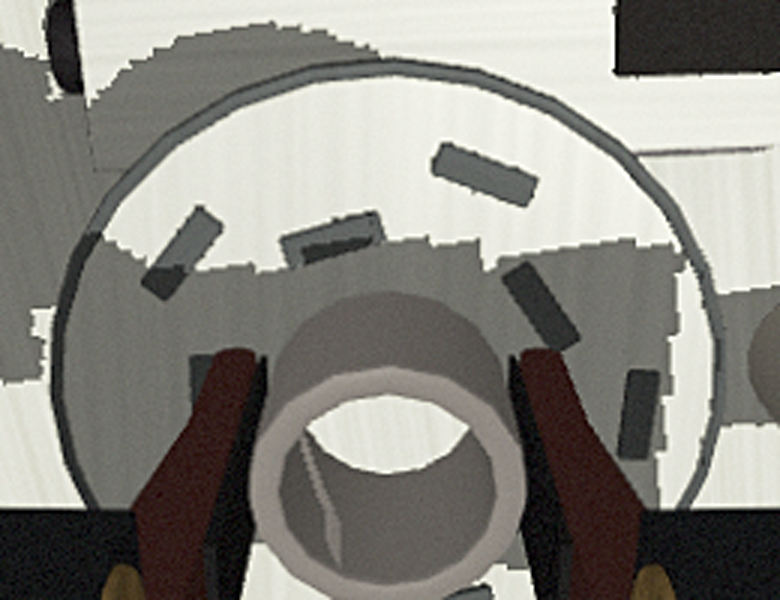

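```bash
python3 - <<'E'
from h import *
from scipy.optimize import least_squares
d=get_image("wrist");o=get_obs();M=R.from_rotvec(o["orientation"]).as_matrix();p=o["ee_pos"]
t=np.linspace(0,2*np.pi,200)
def ext(c,r,z):
    P=p+np.c_[np.full(200,-z),c[0]+r*np.cos(t),c[1]+r*np.sin(t)]@M.T
    q=proj(d,P);return np.array([q[:,0].min(),q[:,0].max(),q[:,1].min(),q[:,1].max()])
m=np.array([167.3-.3,390.3,149.2])
for z in(-4,-2.6):
    s=least_squares(lambda c:ext(c,62,z)[:3]-m,[0,0]);print("disc",s.x,s.fun)
m2=np.array([220+43/3.333*1-.4,220+352/3.333-.4,220+108/3.333-.4,220+375/3.333-.4])
s=least_squares(lambda c:ext(c,22,28.3)-m2,[0,0]);print("hub",s.x,s.fun)
E
```

```text
disc [-1.21019109  1.81178896] [-0.24764442  0.24774707  0.04709956]
disc [-1.109865    1.81218782] [-1.07460024  1.0750516   0.205946  ]
hub [-1.46917009  1.90491163] [-1.29990421  1.30028229 -1.17392049  1.5946272 ]
```

```bash
python3 -m crank '[[[0,5,-0.3],[0,0,0],3.5],[[0,4.83,-0.35],[0,0,0],3.5],[[0,0,0],[0,0,0],3.5],[[2.5,0,0],[0,0,0],3.5],[[0,0,0],[0,0,0],3.5]]'; python3 st.py 565.1 -50.4 87;python3 - <<'E'
from h import *
d=get_image("wrist");cv2.imwrite("pics/w8.png",d["pixels"][:,:,::-1]);cv2.imwrite("pics/w8z.png",cv2.resize(d["pixels"][220:340,210:350,::-1],None,fx=5,fy=5))
o=[get_obs()["ee_pos"]]; print(o)
E
```

```text
t: 7.62
ee_pos: [563.7, -51.7, 150.3]
orientation: [0.124, 1.571, -0.124]
ft_force: [0.2, 0.1, -2.0]
width: 42.9
t 7.625 pos [563.7 -51.7 150.3] F [ 0.2  0.1 -2. ] w 42.9 
 [[-0.0035, 0.1569, 0.9876], [0.0002, 0.9876, -0.1569], [-1.0, -0.0004, -0.0035]] q [-0.11  0.43  1.81 -0.    0.9   0.05]
tool shift cm [6.33 0.15 0.14]
[array([564.55180606, -51.90424798, 151.29697048])]
```

View pics/w8z.png

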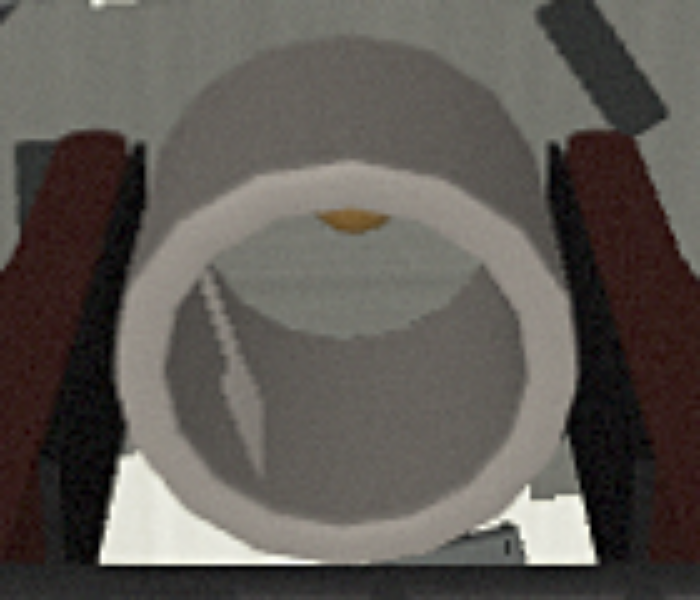

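```bash
python3 - <<'E'
from h import *
d=get_image("wrist");o=get_obs();M=R.from_rotvec(o["orientation"]).as_matrix();p=o["ee_pos"]
for z in(120,123):
  print(p.round(1),(M.T@(onz(d,(280.0,266.2),z)-p)).round(2))
H=onz(d,(210+347/5-.4,220+362/5-.4),p[2]+28.3);print((M.T@(H-p)).round(2))
E
```

```text
[565.2 -52.1 151.9] [ 31.94 -17.67   2.04]
[565.2 -52.1 151.9] [ 28.94 -16.12   2.03]
[-28.3    0.14   1.42]
```

```bash
python3 -m crank '[[[1.5,0,0],[0,0,0],3.5],[[1.0,0,0],[0,0,0],3.5],[[0.5,0,0],[0,0,0],3.5],[[0,0,0],[0,0,0],3.5]]';python3 - <<'E'
from h import *
d=get_image("wrist");cv2.imwrite("pics/w9z.png",cv2.resize(d["pixels"][220:340,210:350,::-1],None,fx=5,fy=5))
o=get_obs();print(o["ee_pos"],o["ft_force"],o["moment"])
E
```

```text
t: 8.22
ee_pos: [564.8, -51.7, 121.1]
orientation: [0.124, 1.568, -0.124]
ft_force: [0.8, -0.1, -2.4]
width: 42.6
[565.10524357 -51.70736659 121.50644256] [-0.21921861  0.30520595 -2.60787244] [-0.07218246 -0.05091451 -0.0112134 ]
```

View pics/w9z.png

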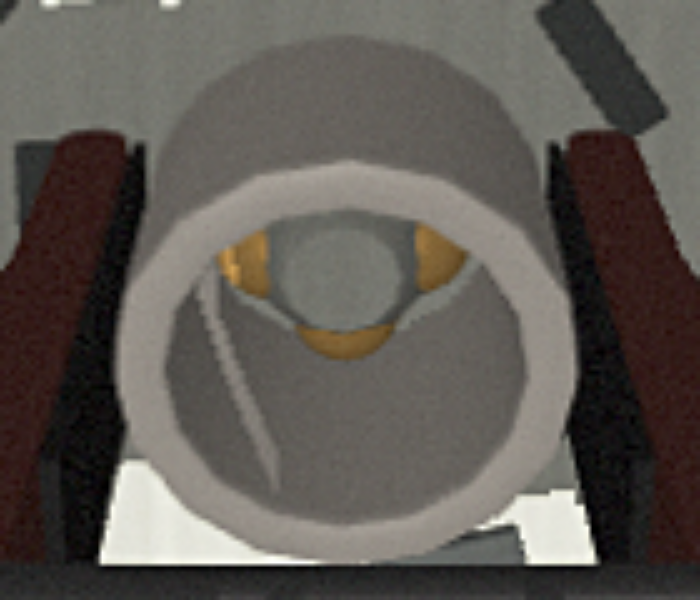

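```bash
python3 - <<'E'
from h import *
d=get_image("wrist");o=get_obs();M=R.from_rotvec(o["orientation"]).as_matrix();p=o["ee_pos"];p[2]=121.5
f=lambda x,y:(210+x/5-.4,220+y/5-.4)
print((M.T@(onz(d,f(343,278),132)-p)).round(2),(M.T@(onz(d,f(343,359),121),)-p*0).round(1)[:0])
print("ball low",(M.T@(onz(d,f(344,359),121)-p)).round(2))
print("hub out",(M.T@(onz(d,f(346,362),149.8)-p)).round(2),"hole",(M.T@(onz(d,f(346,366),149.8)-p)).round(2))
E
```

```text
Traceback (most recent call last):
ValueError: matmul: Input operand 1 has a mismatch in its core dimension 0, with gufunc signature (n?,k),(k,m?)->(n?,m?) (size 1 is different from 3)
```

```bash
python3 - <<'E'
from h import *
d=get_image("wrist");o=get_obs();M=R.from_rotvec(o["orientation"]).as_matrix();p=o["ee_pos"];p[2]=121.5
f=lambda x,y:(210+x/5-.4,220+y/5-.4)
q=lambda x,y,z:(M.T@(onz(d,f(x,y),z)-p)).round(2)
print(q(343,278,132),q(344,359,121),q(346,362,149.8),q(346,366,149.8))
E
```

```text
[-10.5   -1.53   1.52] [  0.5  -17.77   1.6 ] [-28.3   -0.51   1.83] [-28.3   -0.93   1.83]
```

```bash
python3 -m crank '[[[1.0,-0.05,0],[0,0,0],3.5],[[0.8,0,0],[0,0,0],3.5],[[0,0,0],[0,0,0],3.5]]';python3 -m crank '[[[0.7,0,0],[0,0,0],3.5],[[0.5,0,0],[0,0,0],3.5],[[0,0,0],[0,0,0],3.5]]';
```

```text
t: 8.75
ee_pos: [564.3, -52.1, 102.7]
orientation: [0.124, 1.569, -0.124]
ft_force: [0.0, 0.6, -1.6]
width: 42.7
t: 9.12
ee_pos: [564.7, -52.1, 91.2]
orientation: [0.124, 1.568, -0.124]
ft_force: [-1.1, 0.2, -2.6]
width: 42.6
```

Sliding freely down the post. A few more mm until contact.

```bash
python3 -m crank '[[[0.3,0,0],[0,0,0],3.5],[[0,0,0],[0,0,0],3.5]]';python3 -m crank '[[[0.15,0,0],[0,0,0],3.5],[[0,0,0],[0,0,0],3.5]]'
```

```text
t: 9.38
ee_pos: [565.0, -52.2, 88.6]
orientation: [0.124, 1.567, -0.124]
ft_force: [-0.0, 0.5, -2.1]
width: 42.9
t: 9.62
ee_pos: [565.0, -52.2, 87.2]
orientation: [0.124, 1.567, -0.124]
ft_force: [-0.0, 0.3, -1.7]
width: 42.8
```

```bash
python3 -m crank '[[[0.1,0,0],[0,0,0],3.5],[[0,0,0],[0,0,0],3.5]]';python3 -m crank '[[[0.05,0,0],[0,0,0],3.5],[[0,0,0],[0,0,0],3.5]]'
```

```text
t: 9.88
ee_pos: [565.2, -52.2, 86.6]
orientation: [0.124, 1.567, -0.124]
ft_force: [-1.0, 1.1, 4.1]
width: 42.4
t: 10.12
ee_pos: [565.1, -52.2, 86.6]
orientation: [0.124, 1.567, -0.124]
ft_force: [-3.5, 0.1, 9.2]
width: 42.5
```

```bash
python3 -m crank '[[[0,0,0],[0,0,0],6],[[0,0,0],[0,0,0],8.0],[[0,0,0],[0,0,0],8.0]]';python3 -m crank '[[[-3,0,0],[0,0,0],8],[[-5,0,0],[0,0,0],8],[[-5,0,0],[0,0,0],8],[[0,-5,0],[0,0,0],8],[[0,-5,0],[0,0,0],8]]'; python3 st.py 445.5 -352 130;python3 - <<'E'
from h import *
for n in("wrist","scene"):
    d=get_image(n);cv2.imwrite(f"pics/{n}10.png",d["pixels"][:,:,::-1])
E
```

```text
t: 10.5
ee_pos: [565.1, -52.2, 85.5]
orientation: [0.124, 1.567, -0.124]
ft_force: [0.2, -1.4, 1.2]
width: 68.9
t: 11.12
ee_pos: [549.6, -151.7, 216.7]
orientation: [0.122, 1.565, -0.123]
ft_force: [0.5, 1.2, 0.6]
width: 80.0
t 11.125 pos [ 549.6 -151.7  216.7] F [0.5 1.2 0.6] w 80.0 
 [[0.002, 0.1558, 0.9878], [-0.0006, 0.9878, -0.1558], [-1.0, -0.0003, 0.0021]] q [-0.29  0.35  1.76 -0.    1.03 -0.13]
tool shift cm [  8.66 -21.41  -7.18]
```

View pics/wrist10.png

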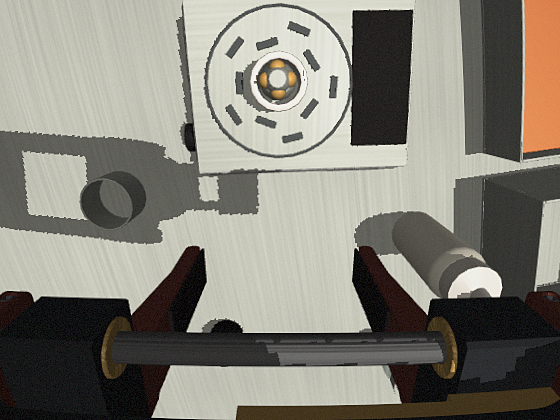

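View pics/scene10.png

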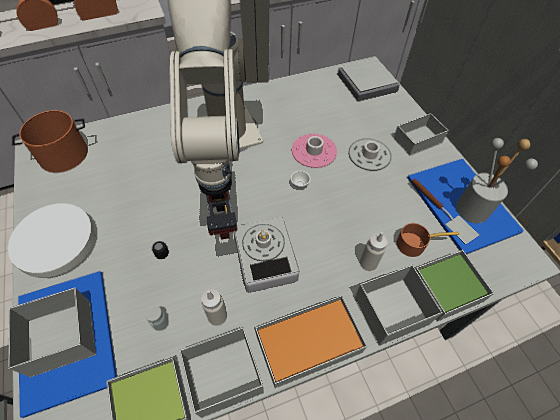

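```bash
python3 -m crank '[[[0,-5,-0.5],[5,0,0],8],[[0,-5,-0.5],[5,0,0],8],[[0,-5,-0.5],[5,0,0],8],[[0,-5,-0.5],[5,0,0],8],[[0,-5,-0.5],[5,0,0],8]]';python3 -m crank '[[[2,-5,-0.5],[5,0,0],8],[[0,0,0],[0,0,0],8]]'; python3 st.py 445.5 -352 130;python3 - <<'E'
from h import *
for n in("wrist",):
    d=get_image(n);cv2.imwrite(f"pics/{n}11.png",d["pixels"][:,:,::-1])
print(proj(d,[[445.5,-352.5,44]]))
E
```

```text
t: 11.85
ee_pos: [444.4, -378.1, 215.4]
orientation: [0.468, 1.52, -0.467]
ft_force: [-0.1, -1.1, 0.6]
width: 79.6
t: 12.1
ee_pos: [410.3, -416.8, 194.0]
orientation: [0.538, 1.506, -0.536]
ft_force: [0.2, 0.0, 0.1]
width: 80.2
t 12.1 pos [ 410.3 -416.8  194. ] F [0.2 0.  0.1] w 80.2 
 [[-0.0022, 0.6336, 0.7737], [0.0021, 0.7737, -0.6336], [-1.0, 0.0002, -0.003]] q [-0.81  0.4   1.74 -0.    1.   -0.13]
tool shift cm [ 6.41  7.24 -1.37]
[[262.12500928 117.62532529]]
```

View pics/wrist11.png

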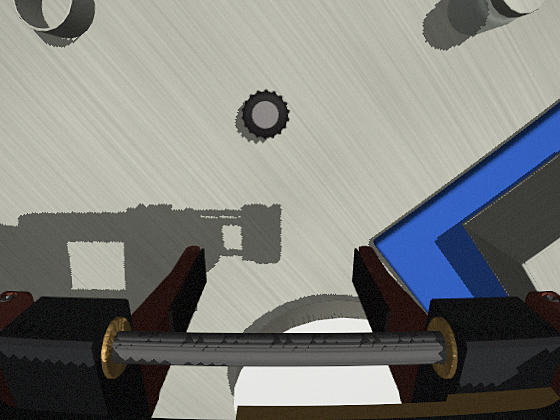

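```bash
python3 - <<'E'
from h import *
im=cv2.imread("pics/wrist11.png")
cv2.imwrite("pics/z11.png",cv2.resize(im[80:150,230:300],None,fx=8,fy=8,interpolation=cv2.INTER_CUBIC))
d=get_image("wrist");o=get_obs();M=R.from_rotvec(o["orientation"]).as_matrix();p=o["ee_pos"]
print(p,onz(d,(265,114),44),(M.T@(onz(d,(265,114),44)-p)).round(2))
E
```

```text
[ 412.70654822 -415.51318008  195.3312031 ] [ 450.92782531 -350.82766538   44.        ] [151.39  74.21 -11.  ]
```

View pics/z11.png

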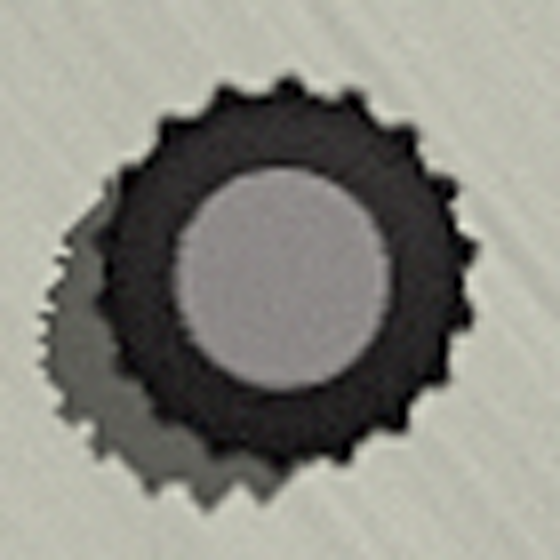

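```bash
python3 -m crank '[[[3,3.7,-0.65],[0,0,0],8],[[5,3.7,-0.6],[0,0,0],8],[[4,0,0],[0,0,0],8],[[0,0,0],[0,0,0],8]]'; python3 st.py; python3 - <<'E'
from h import *
d=get_image("wrist");cv2.imwrite(f"pics/wrist12.png",d["pixels"][:,:,::-1])
E
```

```text
t: 12.7
ee_pos: [449.2, -347.7, 73.6]
orientation: [0.533, 1.51, -0.53]
ft_force: [0.3, -0.2, 0.4]
width: 79.8
t 12.7 pos [ 449.2 -347.7   73.6] F [ 0.3 -0.2  0.4] w 79.8 
 [[-0.004, 0.6277, 0.7784], [0.0035, 0.7784, -0.6277], [-1.0, 0.0002, -0.0053]] q [-0.68  0.55  1.84  0.    0.75 -0.  ]
```

View pics/wrist12.png

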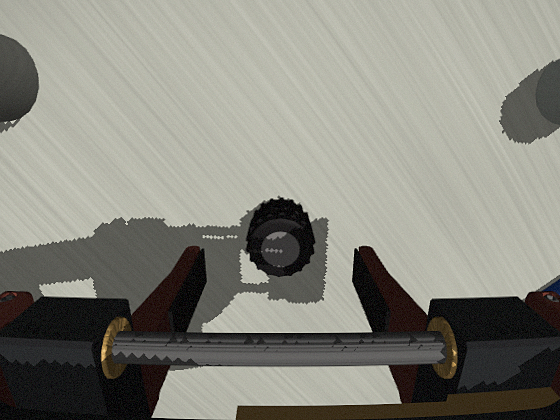

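```bash
python3 - <<'E'
from h import *
im=cv2.imread("pics/wrist12.png")
cv2.imwrite("pics/z12.png",cv2.resize(im[190:290,230:330],None,fx=5,fy=5,interpolation=cv2.INTER_CUBIC))
d=get_image("wrist");o=get_obs();M=R.from_rotvec(o["orientation"]).as_matrix();p=o["ee_pos"]
print(p,(M.T@(onz(d,(280.5,244),44)-p)).round(2))
E
```

```text
[ 450.78611296 -350.313076     76.72058079] [32.72 -0.63  1.84]
```

View pics/z12.png

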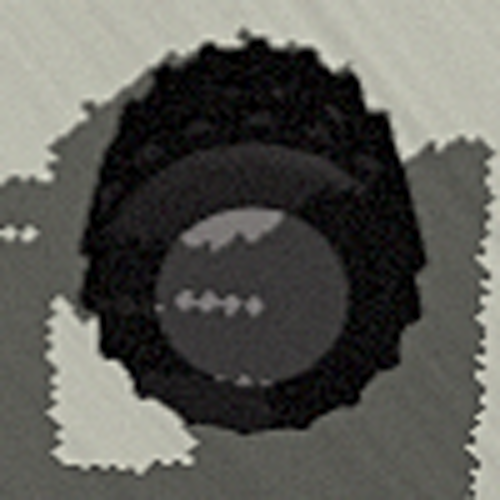

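```bash
python3 -m crank '[[[2.5,-0.3,0],[0,0,0],8],[[2.5,0,0],[0,0,0],8],[[0,0,0],[0,0,0],8]]'; python3 st.py; python3 - <<'E'
from h import *
d=get_image("wrist");cv2.imwrite(f"pics/wrist13.png",d["pixels"][:,:,::-1])
E
```

```text
t: 13.18
ee_pos: [447.9, -353.3, 26.4]
orientation: [0.534, 1.504, -0.534]
ft_force: [0.1, 0.3, -0.6]
width: 79.8
t 13.175 pos [ 447.9 -353.3   26.4] F [ 0.1  0.3 -0.6] w 79.8 
 [[0.0003, 0.6305, 0.7762], [-0.0001, 0.7762, -0.6305], [-1.0, 0.0001, 0.0003]] q [-0.69  0.63  1.85  0.    0.66 -0.01]
```

View pics/wrist13.png

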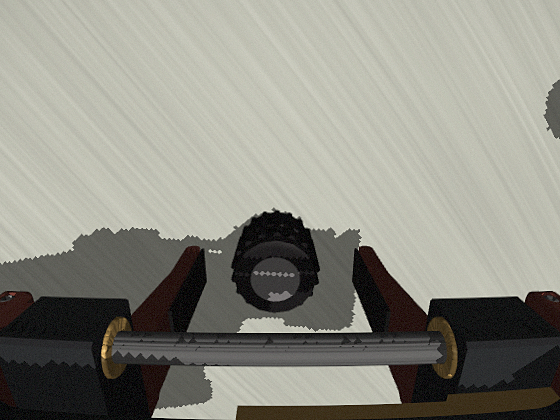

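```bash
python3 - <<'E'
from h import *
d=get_image("wrist");o=get_obs();M=R.from_rotvec(o["orientation"]).as_matrix();p=o["ee_pos"]
print(p,(M.T@(onz(d,(276,277),44)-p)).round(2))
E
```

```text
[ 448.71040869 -353.86941667   27.54836927] [-16.45   2.21   0.29]
```

```bash
python3 -m crank '[[[1.0,0.15,-0.12],[0,0,0],8],[[0.4,0,0],[0,0,0],8],[[0,0,0],[0,0,0],8]]'; python3 st.py; python3 -m crank '[[[0,0,0],[0,0,0],5],[[0,0,0],[0,0,0],3.5],[[0,0,0],[0,0,0],3.5],[[0,0,0],[0,0,0],3.5],[[0,0,0],[0,0,0],3.5]]'; python3 st.py
```

```text
t: 13.65
ee_pos: [447.5, -350.8, 11.5]
orientation: [0.534, 1.505, -0.533]
ft_force: [-0.1, 0.5, 0.5]
width: 80.2
t 13.65 pos [ 447.5 -350.8   11.5] F [-0.1  0.5  0.5] w 80.2 
 [[-0.0004, 0.6301, 0.7765], [0.0004, 0.7765, -0.6301], [-1.0, 0.0, -0.0006]] q [-0.69  0.66  1.85  0.    0.63 -0.  ]
t: 14.28
ee_pos: [447.7, -351.0, 11.7]
orientation: [0.534, 1.504, -0.534]
ft_force: [0.9, -0.8, 0.2]
width: 41.8
t 14.275 pos [ 447.7 -351.    11.7] F [ 0.9 -0.8  0.2] w 41.8 
 [[-0.0, 0.6302, 0.7764], [0.0, 0.7764, -0.6302], [-1.0, -0.0, -0.0]] q [-0.69  0.66  1.85 -0.    0.63 -0.  ]
```

```bash
python3 -m crank '[[[-2,0,0],[0,0,0],3.5],[[-5,0,0],[0,0,0],3.5],[[-5,0,0],[0,0,0],3.5],[[-5,0,0],[0,0,0],3.5]]'; python3 -m crank '[[[0,4.5,0.3],[-6,0,0],3.5],[[0,4.5,0.3],[-6,0,0],3.5],[[0,4.5,0.3],[-6,0,0],3.5],[[0,4.5,0.3],[-6,0,0],3.5],[[0,4.2,0.3],[-6,0,0],3.5]]';python3 -m crank '[[[0,0,0],[0,0,0],3.5],[[0,0,0],[0,0,0],3.5]]'; python3 st.py;  python3 - <<'E'
from h import *
d=get_image("wrist");cv2.imwrite(f"pics/wrist14.png",d["pixels"][:,:,::-1])
E
```

```text
t: 14.78
ee_pos: [447.5, -350.9, 184.6]
orientation: [0.533, 1.503, -0.534]
ft_force: [-0.3, 1.0, -1.1]
width: 41.8
t: 15.4
ee_pos: [562.1, -161.1, 183.1]
orientation: [0.121, 1.566, -0.122]
ft_force: [0.1, 0.1, -0.7]
width: 41.8
t: 15.65
ee_pos: [561.3, -162.8, 182.5]
orientation: [0.124, 1.567, -0.125]
ft_force: [-0.2, 0.1, -1.0]
width: 41.4
t 15.65 pos [ 561.3 -162.8  182.5] F [-0.2  0.1 -1. ] w 41.4 
 [[0.0006, 0.158, 0.9874], [-0.0005, 0.9874, -0.158], [-1.0, -0.0004, 0.0006]] q [-0.3   0.41  1.75 -0.    0.97 -0.14]
```

View pics/wrist14.png

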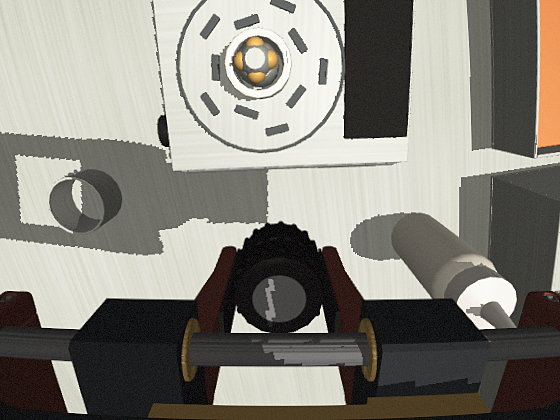

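```bash
python3 - <<'E'
from h import *
im=cv2.imread("pics/wrist14.png")
a=cv2.resize(im[30:90,225:285],(400,400),interpolation=cv2.INTER_CUBIC)
b=cv2.resize(im[215:335,220:340],(400,400),interpolation=cv2.INTER_CUBIC)
b=np.clip(b.astype(float)*2,0,255).astype(np.uint8)
cv2.imwrite("pics/z14.png",np.hstack([a,b]))
E
```

```text
(no output)
```

View pics/z14.png

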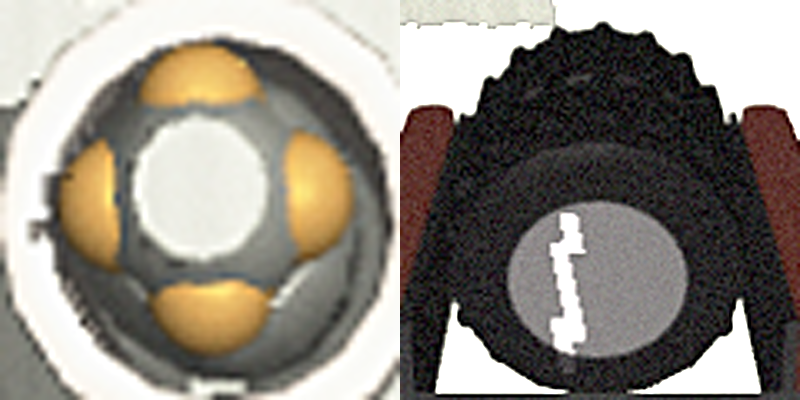

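```bash
python3 - <<'E'
from h import *
d=get_image("wrist");o=get_obs();M=R.from_rotvec(o["orientation"]).as_matrix();p=o["ee_pos"]
q=lambda u,z:(M.T@(onz(d,u,z)-p)).round(2)
print(p,q((254.6,57.6),132),q((255.5,59.5),123),q((279,298.3),p[2]+32.3))
print(onz(d,(254.6,57.6),132))
E
```

```text
[ 561.05517042 -163.47502348  182.15468668] [ 50.12 109.61 -12.4 ] [ 59.12 109.65 -12.47] [-32.3   -0.99   2.05]
[566.28763383 -53.30250558 132.        ]
```

```bash
python3 -m crank '[[[0,4,-0.5],[0,0,0],3.5],[[0,4,-0.5],[0,0,0],3.5],[[0,3.05,-0.42],[0,0,0],3.5],[[2,0,0],[0,0,0],3.5],[[0,0,0],[0,0,0],3.5]]';python3 -m crank '[[[1.2,0,0],[0,0,0],3.5],[[0,0,0],[0,0,0],3.5]]'; for i in 1 2 3; do python3 - <<'E'
from h import *
d=get_image("wrist");o=get_obs();print(o["ee_pos"].round(1))
cv2.imwrite(f"pics/wrist15.png",d["pixels"][:,:,::-1])
d=get_image("scene");cv2.imwrite("pics/scene15.png",cv2.resize(d["pixels"][190:290,200:330,::-1],None,fx=6,fy=6,interpolation=cv2.INTER_CUBIC))
E
done
```

```text
t: 16.38
ee_pos: [563.6, -51.8, 160.7]
orientation: [0.125, 1.57, -0.125]
ft_force: [0.4, -0.2, -1.0]
width: 41.4
t: 16.62
ee_pos: [564.2, -51.8, 149.0]
orientation: [0.125, 1.569, -0.125]
ft_force: [-0.7, -1.2, -1.0]
width: 41.5
[564.5 -51.7 149.4]
[564.9 -51.5 149.9]
[565.  -51.3 150. ]
```

View pics/wrist15.png

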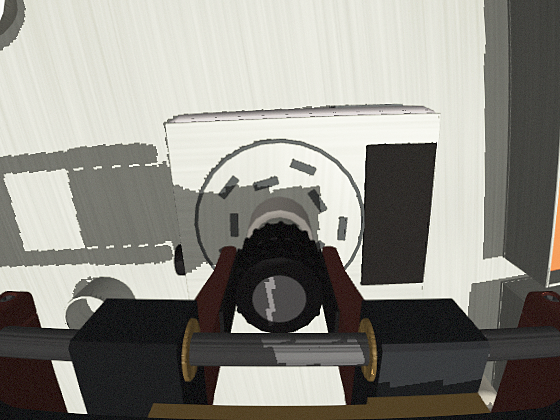

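View pics/scene15.png

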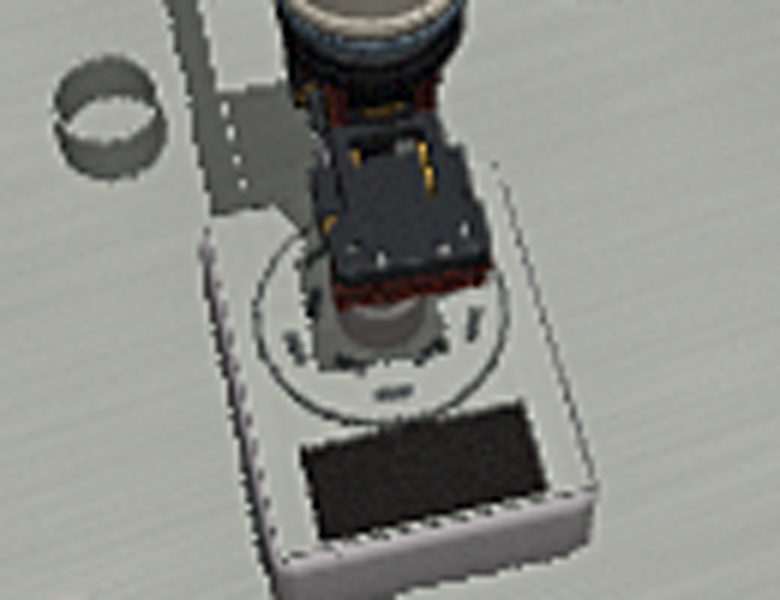

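```bash
python3 -m crank '[[[0.6,0,0],[0,0,0],3.5],[[0,0,0],[0,0,0],3.5]]';python3 -m crank '[[[0.3,0,0],[0,0,0],3.5],[[0,0,0],[0,0,0],3.5]]';python3 -m crank '[[[0.2,0,0],[0,0,0],3.5],[[0,0,0],[0,0,0],3.5]]'
```

```text
t: 17.18
ee_pos: [564.3, -51.0, 143.1]
orientation: [0.124, 1.568, -0.124]
ft_force: [-0.2, 0.3, -0.9]
width: 41.7
t: 17.42
ee_pos: [564.6, -51.1, 140.4]
orientation: [0.124, 1.568, -0.124]
ft_force: [0.6, 0.1, -1.2]
width: 41.7
t: 17.68
ee_pos: [564.7, -51.2, 138.6]
orientation: [0.124, 1.567, -0.124]
ft_force: [0.2, 0.1, 0.2]
width: 41.6
```

```bash
python3 -m crank '[[[0.2,0,0],[0,0,0],3.5],[[0,0,0],[0,0,0],3.5]]';python3 -m crank '[[[0.2,0,0],[0,0,0],3.5],[[0,0,0],[0,0,0],3.5]]';python3 -m crank '[[[0.2,0,0],[0,0,0],3.5],[[0,0,0],[0,0,0],3.5]]'
```

```text
t: 17.92
ee_pos: [564.8, -51.4, 137.0]
orientation: [0.124, 1.567, -0.125]
ft_force: [-2.0, -1.2, 3.7]
width: 41.9
t: 18.18
ee_pos: [565.1, -51.3, 135.2]
orientation: [0.124, 1.566, -0.124]
ft_force: [-1.4, -1.3, 4.4]
width: 41.7
t: 18.42
ee_pos: [564.7, -51.3, 132.6]
orientation: [0.124, 1.567, -0.124]
ft_force: [-0.5, -2.1, 0.6]
width: 41.6
```

Resistance rose and then dropped: 3.7, 4.4, 0.6 N. That fits a click at the expected height, so I'll continue down to the hub.

```bash
python3 -m crank '[[[0.25,0,0],[0,0,0],3.5],[[0,0,0],[0,0,0],3.5]]';python3 -m crank '[[[0.2,0,0],[0,0,0],3.5],[[0,0,0],[0,0,0],3.5]]';python3 -m crank '[[[0.1,0,0],[0,0,0],3.5],[[0,0,0],[0,0,0],3.5]]'
```

```text
t: 18.68
ee_pos: [564.2, -51.1, 129.1]
orientation: [0.124, 1.569, -0.124]
ft_force: [1.0, -2.5, -9.4]
width: 41.5
t: 18.92
ee_pos: [564.4, -51.2, 127.7]
orientation: [0.124, 1.568, -0.124]
ft_force: [-0.6, -2.8, -4.9]
width: 41.6
t: 19.18
ee_pos: [564.8, -51.0, 127.2]
orientation: [0.124, 1.567, -0.124]
ft_force: [-0.5, -1.5, -4.1]
width: 41.8
```

```bash
python3 -m crank '[[[0.1,0,0],[0,0,0],3.5],[[0,0,0],[0,0,0],3.5]]';python3 -m crank '[[[0.1,0,0],[0,0,0],3.5],[[0,0,0],[0,0,0],3.5]]'; python3 -m crank '[[[0.1,0,0],[0,0,0],3.5],[[0,0,0],[0,0,0],3.5]]'
```

```text
t: 19.42
ee_pos: [565.1, -50.9, 126.7]
orientation: [0.125, 1.567, -0.124]
ft_force: [-2.1, -0.6, 3.3]
width: 41.8
t: 19.68
ee_pos: [565.1, -51.0, 126.7]
orientation: [0.124, 1.566, -0.124]
ft_force: [-5.0, -0.2, 12.8]
width: 41.3
t: 19.92
ee_pos: [565.1, -51.0, 126.6]
orientation: [0.124, 1.566, -0.124]
ft_force: [-7.9, 1.0, 21.1]
width: 41.8
```

```bash
python3 -m crank '[[[0,0,-0.05],[0,0,0],3.5],[[0,0,0],[0,0,0],3.5]]';python3 -m crank '[[[0.03,0,-0.05],[0,0,0],3.5],[[0,0,0],[0,0,0],3.5],[[0,0,0],[0,0,0],3.5]]';python3 st.py; python3 - <<'E'
from h import *
for n in("wrist","scene","top"):
    d=get_image(n);cv2.imwrite(f"pics/{n}16.png",d["pixels"][:,:,::-1])
E
```

```text
t: 20.18
ee_pos: [565.1, -51.0, 126.6]
orientation: [0.124, 1.565, -0.124]
ft_force: [-6.8, -0.2, 20.2]
width: 41.9
t: 20.55
ee_pos: [565.1, -51.0, 126.6]
orientation: [0.124, 1.564, -0.124]
ft_force: [-5.1, 0.0, 20.9]
width: 42.0
t 20.55 pos [565.1 -51.  126.6] F [-5.1  0.  20.9] w 42.0 
 [[0.0031, 0.1576, 0.9875], [-0.0002, 0.9875, -0.1576], [-1.0, 0.0003, 0.0031]] q [-0.11  0.47  1.83  0.    0.85  0.05]
```

View pics/wrist16.png

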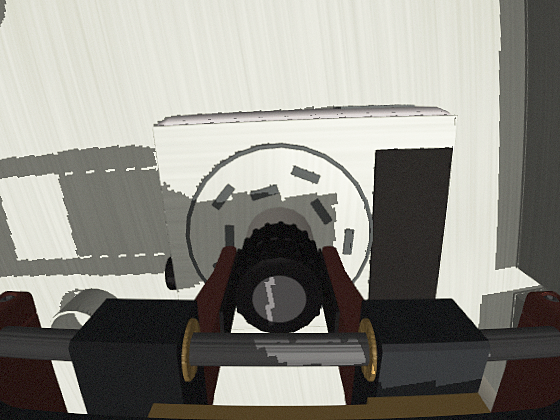

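View pics/scene16.png

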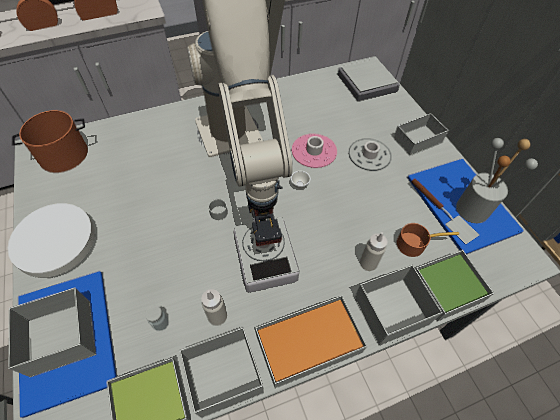

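The cap is still at about (279,297) in the wrist view, so it has not slipped in the grip. The disc lies flat on the deck, and the bottles, pan, ramekin, mould and jar are where they started. The arm is pressing with about 21 N, so I'm handing in.

```bash
python3 -c "
from workcell import *
o=get_obs();print(o['t'],o['ft_force'],o['width']);print(close_job())"
```

```text
20.7 [-6.37001822 -0.28325161 21.09525246] 41.54055133186708
the job is handed in; nothing more can be done
None
```

The slicing disc is on the slicer, and the black cap is clicked over the catch and home on the disc's hub. I handed the job in at 20.7 s, with the arm still holding the cap and pressing it down at about 21 N.

- **Disc:** I used the smaller steel disc. It slid freely down the post, met the deck with the tool at 86.6 mm, about where expected, and I let go of it there. A camera look afterwards showed it lying flat.
- **Cap:** Resistance started at the expected height and then fell away at the click. The force turned downward briefly as the catch pulled the cap on. It became firm contact at 126.6 mm, which matches the cap being fully home. The wrist view showed no slip in the grip.
- **Bystanders:** The last scene picture shows them where they began, by eye rather than measured.

Three checks were less clean:
- **Click force:** The highest resistance I read at the click was about 4.4 N, not the 9 N in the description. I sampled every 2 mm, so the peak probably fell between readings.
- **Sideways force:** About 5 to 6 N of sideways force remained during the final press, even after a small correction.
- **Camera positions:** The cameras disagreed by 2 to 5 mm on absolute positions, so I aligned both parts relative to the post in the wrist view.

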